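# Let down the display shelf of a crank hoist

## Task

Lower the raised display shelf of the small crank hoist all the way down, with its stone and jar still on it: swing the pawl lever over to its release side, wind the crank a little further up so that the pawl springs out, then let the loaded crank turn back slowly under control, never letting it run away, until the shelf is fully down. Finally swing the lever fully back so that the pawl is in the ratchet again. Work only at the crank and the lever, and leave the things around undisturbed.

Things in the scene. Friction and masses are not known exactly. Their poses are not given: they have to be found in the camera images.
- hoist: small hand hoist fixed to the table: grey base plate 285x160x10 mm, black gear box 118x150 mm, top 99 mm up, with a flat ratchet wheel (89 mm across), crank and pawl on it; behind, a mast of two steel rods (140 mm from the crank axis, 218 mm high) carries the shelf. Origin on the vertical crank axis at table level; z up, x towards the mast, y 90 deg anticlockwise of x.
- crank_axis (a point): point on the vertical axis of the crank, 124 mm above the table (upper face of the crank arm)
- crank_knob (a point): middle of the crank's upright black round knob: 19 mm across, from 124 to 168 mm above the table (this point at 148 mm), 75 mm from the crank axis, fast on the dark steel crank arm (20 mm wide, its upper face 124 mm above the table). It travels in a level circle about crank_axis.
- crank (a joint): crank angle in rad: 0 as found (shelf up, pawl holding); grows as the crank turns back (anticlockwise seen from above), the shelf sinking 40 mm per rad; 2.25 = fully down, at the stop; its path avoids the mast. Negative = wound further up, to -0.45; -0.15 frees the pawl once the lever is released. Then the load drives the knob with 3 to 5 N; let go, it runs away. Keep under 1.5 rad/s.
- lever_pivot (a point): pivot of the pawl lever and of the pawl, 115 mm above the table, beside the ratchet wheel (62 mm from the crank axis)
- lever_peg (a point): upright black peg at the end of the pawl lever: 14 mm across, from 111 to 155 mm above the table (this point at 140 mm), 65 mm from lever_pivot, sticking out beyond the gear box's side
- lever (a joint): angle of the pawl lever in rad: 0 = hold (as found), 0.6 = release; grows anticlockwise seen from above, so the peg moves about 38 mm towards the mast. It stays where it is left; about 1.5 to 2.5 N at the peg moves it. Stops at both ends.
- pawl (a joint): angle of the pawl relative to the lever in rad; a light spring draws it to 0, so the pawl follows the lever. While the shelf's weight jams the pawl in the ratchet, swinging the lever to release only winds this spring (value about -0.6); it goes back to about 0 when the pawl springs out.
- shelf_top (a point): middle of the upper face of the dark wooden display shelf (100x150 mm, behind the mast, with a stone and a jar standing loose on it): 160 mm above the table as found, 70 mm when fully down; 0.5 to 0.8 kg
- show_stone: dark greenish palm stone, 48x48x20 mm, standing loose on the shelf; origin under its centre
- show_jar: round black gem jar, 33 mm across, 22 mm high, standing loose on the shelf; origin under its centre
- jar: loose bystander: round black gem jar with clear top, 33 mm across, 22 mm high, standing beside the base plate near the crank; origin under its centre
- stone: loose bystander: polished pink palm stone 46x33x21 mm, lying at the crank end of the hoist; origin under its centre
- torch: loose bystander: small black torch, 113 mm long, 26 mm thick, lying on its side at the crank end of the hoist; origin under its centre
There are look-alikes about, which are no part of the job. What is shaped like the show_stone but purple or red is not meant.

How it is judged:
On the way, in this order (a step that is already met when the one before it is completed fails the run):
1. the lever is swung to release and the pawl has sprung out while the shelf is still up (value of joint lever above 0.5 rad and value of joint pawl above -0.12 rad and value of joint crank below 0.4 rad), for 0.1 s.
2. the crank has turned back until the shelf is down (value of joint crank above 2.17 rad), for 0.2 s.
At the end, for the whole second after the job is handed in: The crank is at its low stop (over 2.17 rad: shelf within about 3 mm of fully down), the lever is back at hold (under 0.08 rad) with the pawl in the ratchet (within 0.1 rad of its rest), the stone and jar still stand on the shelf (within 75 mm of its middle); all at rest (value of joint crank above 2.17 rad and value of joint each of lever, pawl below 0.08 rad and value of joint pawl above -0.12 rad and distance between each of show_stone, show_jar and shelf_top below 0.075 m and velocity of joint crank below 0.05 rad/s); the robot touches nothing.
It fails at once if the crank ran back faster than 1.5 rad/s (the shelf dropped) (velocity of joint crank above 1.5 rad/s).
It fails at once if the robot pushed on the shelf (contact force between any of the arm, the fingers and shelf above 2 N).
It fails at once if a thing beside the hoist was moved by more than 20 mm (distance of any of jar, stone, torch from where it was at the start of the episode above 0.02 m).
It also fails if it takes over 64 s, if anything falls off the work surface, if the arm or the gripper's body presses on something with over 40 N, if the wrist force passes 120 N, or if a joint passes its speed limit or range.

## Robot

A 6-joint arm with a two-finger parallel gripper is mounted at the origin on a cart in front of the work surface, level with it; the furniture and walls round the work are solid. World frame = base frame: x ahead of the robot, y to its left, z up, the work surface at z = 0. Lengths are in m, angles in rad, forces in N, time in s.
With the tool pointing down it reaches from about 0.375 to 0.975 m from the base axis. Payload 3.8 kg.
Tool frame: the origin (TCP) lies on the centre line of the jaws, within the pads' length; the fingertips stand 14 mm ahead of it and the grasp point (between the pads) lies 5 mm behind it; z points along the fingers, y is the line along which they close (so a half turn about z gives the same grasp; the last joint's range is limited). The gripper opens to 85 mm and grips with 20 to 120 N. Pads are 22 mm wide; open, the fingers measure 114 mm over their backs; the gripper's body (76 mm by 85 mm) begins 54 mm behind the grasp point. The pads swing forward as they close: fully open they stand 13 mm farther back than shut.
Start: joints at [-1.294, 0.264, 1.604, -0, 1.274, -0.037], TCP at [0.208, -0.642, 0.245] pointing down, gripper open.
Joint ranges: [-2.63, 2.63], [-0.94, 2.18], [0.31, 2.57], [-1.31, 4.45], [0, 2.66], [-2.55, 2.55]. Speed limits (rad/s): [2.57, 2.57, 3.14, 3.14, 3.14, 3.14].

## Interface

Orientations are given as a rotation vector (axis times angle).
In Python, from workcell import bot, eyes, spot_in gives the robot as it stands.
- The arm moves only by the tool carry_out, never from a script. Its argument "series" is text: rows parted by semicolons, each of 4 numbers parted by spaces: the shift along the world's x, y, z in m, then the turn about the world's z in degrees. In form: tx ty tz roll; .... A call has 1 to 20 rows; each row shifts and turns the commanded pose from where the row before left it; what a row does not reach is not made up. A row lasts 1/8 s, in which the tool goes at most 62.5 mm and 10.7 degrees, less where a joint would pass 70% of its speed; a pose out of reach is approached as far as the arm can. A call is refused whole if a number of a shift passes 0.0625 or a number of a turn 10.7, either way. A call with a gripper value outside its range is refused whole. "jaw" is the gripper command: -1 is shut, 1 is fully open, values between are in proportion, set as the call begins (left out, the last holds). The fingers move at their own pace and stop on an object; "grip_force" is the grip in N (left out, the last holds). Time passes only in rows, so rows that do not move let the fingers close. It gives the time, the measured TCP pose, the force, the opening and the grip force at its end, in the units of the state.
- bot.read_state(): the state, without advancing time (a new reading comes with each control period).
- eyes.read_camera(name): name is "scene" or "top"; returns (picture, depth): 420x560x3 uint8, blue, green, red; 420x560 float32, m along the optical axis (not along the pixel's ray), 0 where there is no reading.
- eyes.get_calibration(name): a dict with "K" (3x3 intrinsics, pixels), "position" and "rotation" of the camera in the world. Camera axes: x right, y down, z forward; pixel columns grow to the right and rows downward; lengths in m; the calibration is good to about 2 mm. A picture is of the moment at which its call begins. get_calibration takes no time and is no camera call.
- bot.finish_job(): hands the job in; it is judged then, once.
Trained networks look in the newest picture that a camera, given by its name, has taken for a name from the list of things; names that differ only in an ending like _2 or _b are one class to them, and where a whole thing is asked for, a point or a joint stands for the part that bears it (a point fixed in the world has none). Each returns a list of dicts, best first, with "score" (0 to 1); they miss things now and then, are a little off and sometimes report something else, mostly with a low value. They report only what shows in the picture. A call takes as long as a camera call. They do not tell look-alikes from the thing itself.
- spot_in(camera, target): "rect" ([centre column, centre row, width, height] in pixels, round what is visible of it).
The state is a dict: "time": time; "q": joint angles; "joint_vel": joint speeds; "joint_torque": joint torques, N m; "tool_pos": TCP position; "tcp_rot": TCP orientation; "wrist_force": force on the tool from outside, world axes, zero at the start; "torque": the same for the moment, N m; "width": opening from 0.0 (shut) to 1.0 (fully open); "grip_force": force on a finger pad.
Only numpy, scipy, OpenCV 4.12 (cv2) and the standard library are available. Lean on these libraries where they do the work, as an engineer would, in place of code of your own. Each camera call takes 0.05 s, during which the arm holds its last target. There are 200 camera calls.

## Working session

There is one attempt and no reset: what is moved stays moved. The work goes in short steps, Python scripts to look and compute and a tool call to move; the robot and the scene stay as the last step left them, time stands still between calls to the robot, and variables do not carry over. Pictures are saved under pics/ and viewed, at most 10 in all, crops included, and the job is handed in when it is done.

Besides the shell and the picture viewer there is one more tool, called after ">>>" as name(argument=value, ...) on one line, values as JSON. carry_out: Moves the arm, as the interface text tells. Its arguments: {"type":"object","properties":{"series":{"type":"string"},"jaw":{"type":"number"},"grip_force":{"type":"number"}},"required":["series"]}

```bash
mkdir -p pics; ls
cat > h.py <<'E'
import numpy as np, cv2
from workcell import bot, eyes, spot_in
def cal(n):
    c=eyes.get_calibration(n); R=np.array(c['rotation'],float)
    if R.shape!=(3,3): R=cv2.Rodrigues(R)[0]
    return np.array(c['K']),np.array(c['position']),R
def back(n,u,v,d):
    K,p,R=cal(n); return p+R@(np.linalg.inv(K)@[u,v,1]*d)
def at_z(n,u,v,z):
    K,p,R=cal(n); r=R@(np.linalg.inv(K)@[u,v,1]); return p+r*(z-p[2])/r[2]
def proj(n,P):
    K,p,R=cal(n); q=K@(R.T@(np.asarray(P)-p)); return q[:2]/q[2]
E
python3 - <<'E'
from h import *
ims=[]
for n in('scene','top'):
    im,d=eyes.read_camera(n); cv2.imwrite(f'pics/{n}0.png',im); np.save(f'{n}d.npy',d)
    print(n,cal(n))
    for t in('hoist','crank_knob','lever_peg','shelf_top','show_stone','show_jar','jar','stone','torch'):
        print(t,[(round(r['score'],2),np.round(r['rect'])) for r in spot_in(n,t)][:3])
print(bot.read_state())
E
```

```text
pics
scene (array([[460.83101317,   0.        , 279.82760997],
       [  0.        , 460.83101317, 210.8048025 ],
       [  0.        ,   0.        ,   1.        ]]), array([-0.19695057,  0.45074791,  0.78867846]), array([[-0.50532165, -0.49015416,  0.71021048],
       [-0.86271771,  0.30525792, -0.40315724],
       [-0.01918818, -0.81643524, -0.57711811]]))
hoist [(0.56, array([260., 252., 154., 119.]))]
crank_knob [(0.67, array([293., 240.,  40.,  32.]))]
lever_peg [(0.68, array([282., 210.,  23.,  34.]))]
shelf_top [(0.64, array([213., 242.,  71.,  51.]))]
show_stone [(0.76, array([206., 228.,  20.,  19.])), (0.51, array([282., 339.,  21.,  20.]))]
show_jar [(0.75, array([213., 246.,  16.,  11.]))]
jar [(0.71, array([343., 292.,  18.,  12.]))]
stone [(0.52, array([378., 267.,  14.,  11.]))]
torch [(0.59, array([350., 233.,  19.,  28.]))]
top (array([[496.98691815,   0.        , 286.64958791],
       [  0.        , 496.98691815, 210.11348844],
       [  0.        ,   0.        ,   1.        ]]), array([ 0.55512598, -0.02153838,  1.30362086]), array([[ 0.01651917, -0.99941954,  0.02
[... 696 characters left out ...]
44., 228., 146.,  89.]))]
{'time': 1.0, 'q': array([-1.29388927e+00,  2.63896635e-01,  1.60397788e+00, -2.08428895e-06,
        1.27370742e+00, -3.68716185e-02]), 'joint_vel': array([ 0.00027929,  0.00118383,  0.00138329,  0.000757  ,  0.00015127,
       -0.00040966]), 'joint_torque': array([ 2.08179204e-04, -5.15072858e+01, -3.67738152e+01, -1.30521321e-04,
        7.11283174e-04, -2.00095108e-06]), 'tool_pos': array([ 0.20835892, -0.64204074,  0.24529396]), 'tcp_rot': array([ 3.10299700e+00,  4.90862133e-01, -1.09130737e-06]), 'wrist_force': array([0.2451383 , 0.21513436, 0.1157064 ]), 'torque': array([ 0.01031873, -0.06587371,  0.03458504]), 'grip_force': 0.0, 'width': 1.0004618915733547}
```

Run:
```python
import cv2
a=cv2.imread('pics/top0.png')[150:320,150:390]; b=cv2.imread('pics/scene0.png')[170:370,160:410]
cv2.imwrite('pics/topc.png',cv2.resize(a,None,fx=3.3,fy=3.3,interpolation=2)); cv2.imwrite('pics/scenec.png',cv2.resize(b,None,fx=3,fy=3,interpolation=2))
```

```text
(no output)
```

View pics/topc.png

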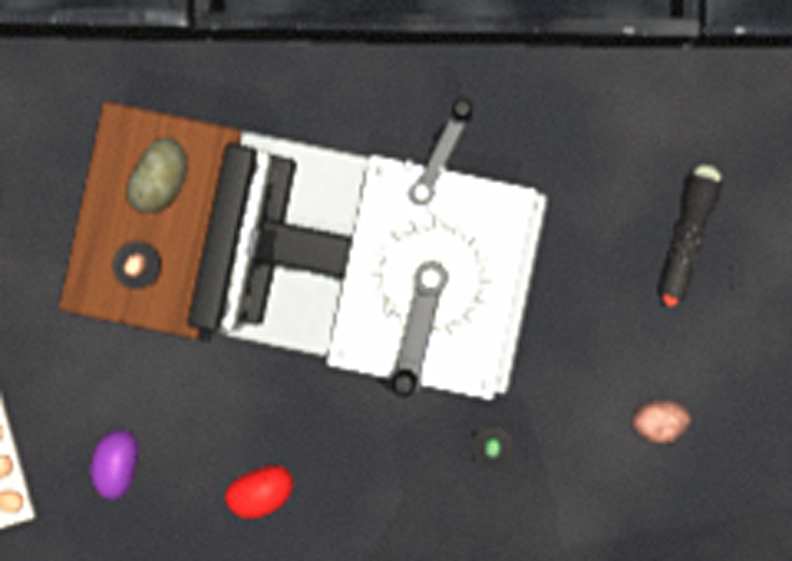

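View pics/scenec.png

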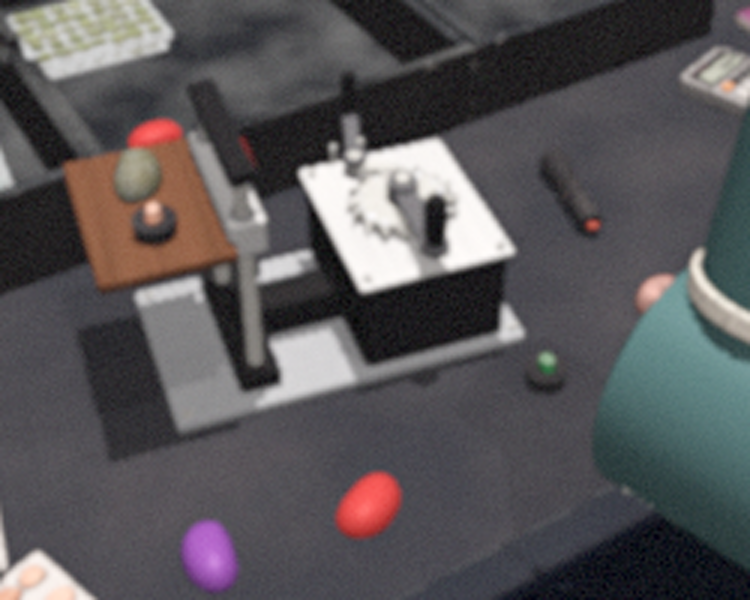

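View pics/scene0.png

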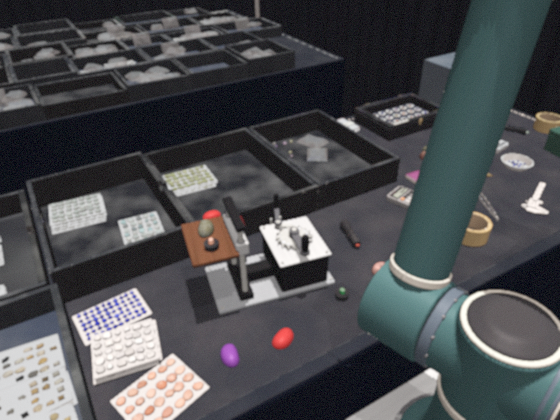

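Top crop: the hoist has its mast to the left. The crank knob is at full-picture pixel (272,265), the axis at (280,234), the lever pivot at (278,208) and the lever peg at (290,183). The scene view agrees: knob top (306,238), peg top (276,196). Look-alikes for the show stone are the purple and red stones at (185,291) and (229,299), and a red one behind. The greenish one on the shelf at (198,203) is the right one. The only crank and lever are on the hoist.

Run:
```python
from h import *
def tri(a,b):
    A=[];B=[]
    for n,uv in(('top',a),('scene',b)):
        K,p,R=cal(n); r=R@(np.linalg.inv(K)@[*uv,1]); r/=np.linalg.norm(r); M=np.eye(3)-np.outer(r,r); A.append(M);B.append(M@p)
    return np.linalg.lstsq(np.vstack(A),np.hstack(B),rcond=None)[0]
print('knobtop',tri((272.1,265.5),(305.7,237.7)),at_z('top',272.1,265.5,.168))
print('pegtop',tri((289.7,182.7),(276,196)),at_z('top',289.7,182.7,.155))
k=at_z('top',272.1,265.5,.168);a=at_z('top',280.3,234.2,.124);pv=at_z('top',277.9,208.5,.118);pg=at_z('top',289.7,182.7,.155)
print('axis',a,'pivot',pv); 
for x,y in((k,a),(pv,a),(pg,pv)): d=(x-y)[:2]; print(np.hypot(*d),np.degrees(np.arctan2(d[1],d[0])))
d=np.load('topd.npy')
for u,v in((272,265),(290,183),(290,165),(250,162),(320,160),(201,217),(300,284)): print(u,v,back('top',u,v,d[v,u]))
# heights column of tray wall
for v in range(140,176,3): print(v,np.round(back('top',290,v,d[v,290]),3))
print('mast',at_z('top',150+243/3.3,150+150/3.3,.218),at_z('top',150+210/3.3,150+325/3.3,.218))
print('jar',at_z('top',300,285,.02))
```

```text
knobtop [0.46037427 0.01677096 0.15997397] [0.4621727  0.01824926 0.168     ]
pegtop [ 0.65283144 -0.01992675  0.14832565] [ 0.65298863 -0.01873403  0.155     ]
axis [0.53290531 0.00163073 0.124     ] pivot [0.59397983 0.00851387 0.118     ]
0.07265863822153387 166.7782360156121
0.061461154361260095 6.430144585489467
0.06499605536745039 -24.78560265679903
272 265 [0.46327471 0.0185101  0.16762694]
290 183 [ 0.652276   -0.01944068  0.15532543]
290 165 [ 0.71274077 -0.01838509  0.00109371]
250 162 [0.71598789 0.0849715  0.02512102]
320 160 [ 0.71558247 -0.09194186  0.08874174]
201 217 [0.57011083 0.18410172 0.1611229 ]
300 284 [ 0.40436236 -0.04906429  0.02437538]
140 [ 0.777 -0.017  0.011]
143 [ 0.769 -0.017  0.011]
146 [ 0.762 -0.018  0.007]
149 [ 0.754 -0.018  0.009]
152 [ 0.746 -0.018  0.007]
155 [ 0.727 -0.018  0.088]
158 [ 0.719 -0.018  0.089]
161 [ 0.716 -0.018  0.058]
164 [ 0.715 -0.018  0.006]
167 [ 0.708 -0.018 -0.   ]
170 [ 0.7   -0.019 -0.002]
173 [ 0.691 -0.019  0.006]
mast [0.6173409 0.1252717 0.218    ] [0.50110878 0.14476169 0.218     ]
jar [ 0.40128533 -0.04919869  0.02      ]
```

>>> carry_out(series="0.028 0.039 0.002 -1.6;0.028 0.039 0.002 -1.6;0.028 0.039 0.002 -1.6;0.028 0.039 0.002 -1.6;0.028 0.039 0.002 -1.6;0.028 0.039 0.002 -1.6;0.028 0.039 0 -1.6;0.028 0.039 0 -1.6;0.028 0.039 0 -1.6;0.028 0.039 0 -1.6;0.028 0.039 0 -1.6;0.028 0.039 0 -1.6;0.028 0.039 0 -1.6;0.028 0.039 0 -1.6;0.028 0.039 0 -1.6;0.024 0.037 0 -1.6;0 0 0 0;0 0 0 0", jaw=0.2, grip_force=30)

```text
time: 3.25
tool_pos: [0.6521, -0.0202, 0.2571]
tcp_rot: [3.134, -0.207, -0.001]
wrist_force: [-0.5, -0.6, 0.3]
width: 0.601
grip_force: 0.0
```

>>> carry_out(series="0.0005 0 -0.04 0;0 0 -0.04 0;0 0 -0.037 0;0 0 0 0;0 0 0 0")

```text
time: 3.88
tool_pos: [0.6534, -0.021, 0.1419]
tcp_rot: [3.134, -0.21, 0.003]
wrist_force: [1.2, -0.4, 0.1]
width: 0.598
grip_force: 0.0
```

>>> carry_out(series="0 0 0 0;0 0 0 0;0 0 0 0;0 0 0 0;0 0 0 0;0 0 0 0", jaw=-1)

```text
time: 4.62
tool_pos: [0.6541, -0.0203, 0.1423]
tcp_rot: [3.134, -0.208, 0.005]
wrist_force: [-0.0, -1.2, 5.0]
width: 0.146
grip_force: 29.4
```

>>> carry_out(series="0.0018 0.0046 0 4.3;0.0017 0.0046 0 4.3;0.001 0.0048 0 4.3;0.001 0.0047 0 4.3;0.0003 0.0049 0 4.3;0.0003 0.0048 0 4.3;-0.0005 0.005 0 4.3;-0.0006 0.0058 0 4.3;0 0 0 0;0 0 0 0")

```text
time: 5.88
tool_pos: [0.6594, 0.0182, 0.1423]
tcp_rot: [3.054, 0.727, 0.005]
wrist_force: [0.7, -3.1, 5.5]
width: 0.145
grip_force: 29.5
```

>>> carry_out(series="0 0 0 0;0 0 0 0;0 0 0 0;0 0 0.04 0;0 0 0.035 0;-0.04 0 0 -8;-0.04 0 0 -8;-0.04 0 0 -8;-0.04 0 0 -8;-0.038 0 0 -8;0 0 0 0;0 0 0 0", jaw=0.2)

```text
time: 7.38
tool_pos: [0.4605, 0.0193, 0.2156]
tcp_rot: [-3.121, 0.36, -0.002]
wrist_force: [1.2, 0.1, -0.2]
width: 0.599
grip_force: 0.0
```

Run:
```python
from h import *
s=bot.read_state(); print(s['tool_pos'],s['tcp_rot'],s['q'])
o=[]
for n,(x,y) in(('scene',(280,225)),('top',(280,225))):
    im,_=eyes.read_camera(n); cv2.circle(im,tuple(int(v) for v in proj(n,[.461,.018,.168])),2,(0,0,255),1); o.append(cv2.resize(im[y-75:y+75,x-65:x+65],None,fx=3,fy=3,interpolation=2))
cv2.imwrite('pics/c1.png',np.hstack(o))
```

```text
[0.46051392 0.01925539 0.21564943] [-3.12069012e+00  3.59693489e-01 -2.34307301e-03] [-1.23237031e-02 -1.29282525e-01  2.07791495e+00  9.36231990e-05
  1.19145167e+00  1.78794701e+00]
```

View pics/c1.png

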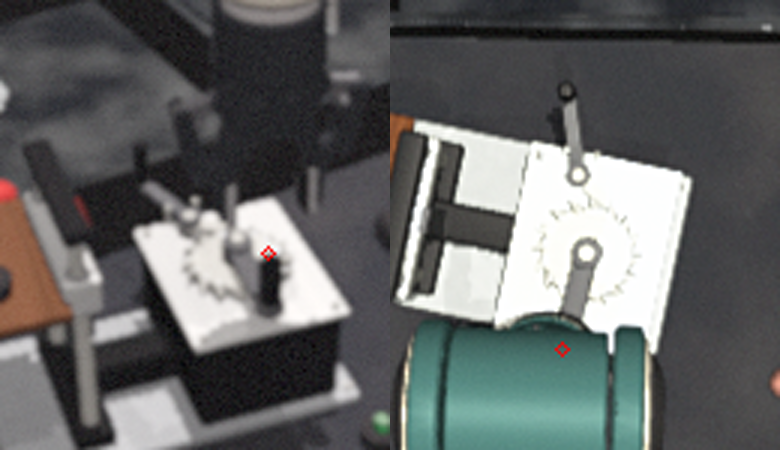

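The lever is at release: its peg has swung to crop (567,92). The marker sits on the knob top, and the gripper is over it.

>>> carry_out(series="0.0005 -0.001 -0.035 0;0 0 -0.0345 0;0 0 0 0;0 0 0 0")

```text
time: 7.98
tool_pos: [0.4615, 0.0181, 0.1467]
tcp_rot: [-3.121, 0.361, -0.001]
wrist_force: [0.2, -0.4, 0.1]
width: 0.598
grip_force: 0.0
```

>>> carry_out(series="0 0 0 0;0 0 0 0;0 0 0 0;0 0 0 0;0 0 0 0;0 0 0 0", jaw=-1, grip_force=60)

```text
time: 8.72
tool_pos: [0.4615, 0.0178, 0.1475]
tcp_rot: [3.12, -0.361, 0.005]
wrist_force: [-1.8, -1.5, 5.3]
width: 0.2
grip_force: 58.8
```

>>> carry_out(series="0.001 0.0038 0 -3;0.0012 0.0037 0 -3;0.0014 0.0037 0 -3;0.0016 0.0036 0 -3;0 0 0 0;0 0 0 0;0 0 0 0")

```text
time: 9.6
tool_pos: [0.4668, 0.0321, 0.1475]
tcp_rot: [3.065, -0.685, 0.005]
wrist_force: [-0.3, -3.2, 5.8]
width: 0.199
grip_force: 58.8
```

Run:
```python
from h import *
s=bot.read_state(); print(s['tool_pos'],s['tcp_rot'],s['wrist_force'])
x,y=(275,205); im,_=eyes.read_camera('top'); o=[cv2.resize(im[y-50:y+50,x-65:x+65],None,fx=4,fy=4,interpolation=2)]
cv2.imwrite('pics/c2.png',np.hstack(o))
p=s['tool_pos'];
for c in((.534,.0012),(.533,.0016)): d=p[:2]-c; print(np.hypot(*d),np.degrees(np.arctan2(d[1],d[0])))
```

```text
[0.46677211 0.03212635 0.14751757] [ 3.06497278 -0.68508021  0.00521614] [-0.30052539 -3.15223028  5.77019911]
0.0740001918767102 155.29649661603406
0.07292456058922989 155.25365350901086
```

View pics/c2.png

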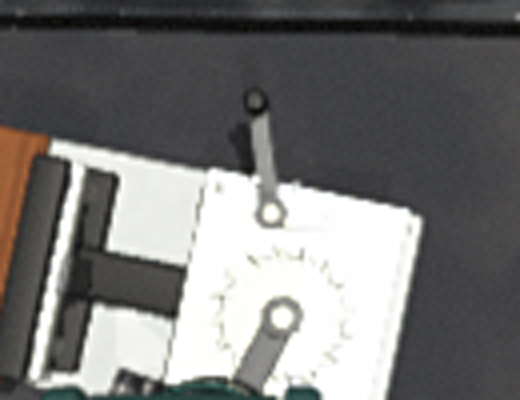

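>>> carry_out(series="-0.0016 -0.0036 0 3;-0.0014 -0.0037 0 3;-0.0012 -0.0037 0 3;-0.001 -0.0038 0 3;-0.0008 -0.0039 0 3;-0.0006 -0.0039 0 3;0 0 0 0;0 0 0 0")

```text
time: 10.65
tool_pos: [0.4599, 0.0099, 0.1475]
tcp_rot: [3.135, -0.197, 0.004]
wrist_force: [-2.2, -1.6, 5.3]
width: 0.197
grip_force: 58.8
```

Run:
```python
import numpy as np
# rows 173->298.5 in 4 deg steps, radius 75
a=np.radians(np.r_[np.arange(173,298,4),298.5]); p=75*np.c_[np.cos(a),np.sin(a)]
pr=np.round(p,1); d=np.diff(pr,axis=0)
print(len(d)); print(';'.join(f'{x/1000:.4f} {y/1000:.4f} 0 4' for x,y in d)); print(np.round(pr[[0,16,20,-1]],1), np.degrees(a[[16,20]]))
```

```text
32
-0.0005 -0.0052 0 4;-0.0001 -0.0052 0 4;0.0003 -0.0052 0 4;0.0006 -0.0052 0 4;0.0010 -0.0052 0 4;0.0014 -0.0050 0 4;0.0017 -0.0050 0 4;0.0020 -0.0048 0 4;0.0024 -0.0047 0 4;0.0027 -0.0044 0 4;0.0030 -0.0043 0 4;0.0033 -0.0041 0 4;0.0036 -0.0038 0 4;0.0038 -0.0036 0 4;0.0041 -0.0033 0 4;0.0043 -0.0030 0 4;0.0044 -0.0027 0 4;0.0047 -0.0024 0 4;0.0048 -0.0020 0 4;0.0050 -0.0017 0 4;0.0050 -0.0014 0 4;0.0052 -0.0010 0 4;0.0052 -0.0006 0 4;0.0052 -0.0003 0 4;0.0052 0.0001 0 4;0.0052 0.0005 0 4;0.0052 0.0008 0 4;0.0051 0.0012 0 4;0.0050 0.0015 0 4;0.0049 0.0019 0 4;0.0047 0.0022 0 4;0.0018 0.0009 0 4
[[-74.4   9.1]
 [-40.8 -62.9]
 [-21.9 -71.7]
 [ 35.8 -65.9]] [237. 253.]
```

>>> carry_out(series="-0.0005 -0.0052 0 4;-0.0001 -0.0052 0 4;0.0003 -0.0052 0 4;0.0006 -0.0052 0 4;0.0010 -0.0052 0 4;0.0014 -0.0050 0 4;0.0017 -0.0050 0 4;0.0020 -0.0048 0 4;0.0024 -0.0047 0 4;0.0027 -0.0044 0 4;0.0030 -0.0043 0 4;0.0033 -0.0041 0 4;0.0036 -0.0038 0 4;0.0038 -0.0036 0 4;0.0041 -0.0033 0 4;0.0043 -0.0030 0 4;0.0044 -0.0027 0 4;0.0047 -0.0024 0 4;0.0048 -0.0020 0 4;0.0050 -0.0017 0 4")

```text
time: 13.15
tool_pos: [0.5117, -0.07, 0.1475]
tcp_rot: [2.525, 1.869, 0.001]
wrist_force: [1.0, -2.3, 6.3]
width: 0.2
grip_force: 58.8
```

>>> carry_out(series="0.0050 -0.0014 0 4;0.0052 -0.0010 0 4;0.0052 -0.0006 0 4;0.0052 -0.0003 0 4;0.0052 0.0001 0 4;0.0052 0.0005 0 4;0.0052 0.0008 0 4;0.0051 0.0012 0 4;0.0050 0.0015 0 4;0.0049 0.0019 0 4;0.0047 0.0022 0 4;0 0 0 0;0 0 0 0;0 0 0 0")

```text
time: 14.9
tool_pos: [0.562, -0.0661, 0.1473]
tcp_rot: [-1.643, -2.667, 0.01]
wrist_force: [-20.8, -1.7, 19.0]
width: 0.193
grip_force: 61.6
```

Run:
```python
from h import *
s=bot.read_state(); p=s['tool_pos']; print(s['tcp_rot'],s['wrist_force'],s['q'])
for c in((.534,.0012),(.533,.0016)): d=p[:2]-c; print(np.hypot(*d),np.degrees(np.arctan2(d[1],d[0]))%360)
o=[]
for n,(x,y) in(('scene',(260,235)),('top',(250,215))):
    im,d=eyes.read_camera(n); o.append(cv2.resize(im[y-75:y+75,x-65:x+65],None,fx=3,fy=3,interpolation=2))
for u,v in((201,217),(205,225),(185,215),(210,200)): print(back('top',u,v,d[v,u]))
cv2.imwrite('pics/c3.png',np.hstack(o))
```

```text
[-1.64287227 -2.66650791  0.00990446] [-20.80414326  -1.66908832  19.04647021] [-0.15975682  0.14794517  1.93210504 -0.00247375  1.07283071 -0.62499194]
0.07287556321247125 292.6148596362311
0.07363336095009561 293.213477585424
[0.571345   0.20103848 0.06702542]
[0.55159457 0.1904669  0.0680052 ]
[0.57561993 0.24038139 0.07026028]
[0.61320892 0.17645987 0.08566127]
```

View pics/c3.png

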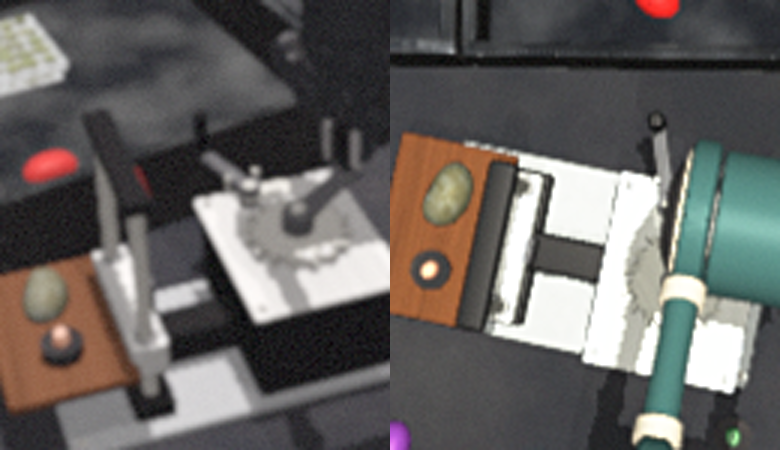

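Shelf down: the top face measures z≈0.068, the knob is against its stop (20 N), and the stone and jar are upright on the shelf. Next I let go and return the lever.

>>> carry_out(series="-0.0015 -0.0008 0 -1;0 0 0 0;0 0 0 0")

```text
time: 15.38
tool_pos: [0.5619, -0.0661, 0.1473]
tcp_rot: [-1.666, -2.654, 0.006]
wrist_force: [-16.1, 0.9, 15.6]
width: 0.196
grip_force: 60.7
```

>>> carry_out(series="0 0 0 0;0 0 0 0;0 0 0 0;0 0 0 0;0 0 0.03 0;0 0 0.04 0;0 0 0 0", jaw=0.2, grip_force=30)

```text
time: 16.25
tool_pos: [0.5687, -0.0668, 0.2201]
tcp_rot: [1.666, 2.655, 0.005]
wrist_force: [1.4, -0.4, 0.7]
width: 0.595
grip_force: 0.0
```

>>> carry_out(series="0.0076 0.0071 0 -8.8;0.0076 0.0071 0 -8.8;0.0076 0.0071 0 -8.8;0.0076 0.0071 0 -8.8;0.0076 0.0071 0 -8.8;0.0076 0.0071 0 -8.8;0.0076 0.0071 0 -8.8;0.0076 0.0071 0 -8.8;0.0076 0.0071 0 -8.8;0.0076 0.0071 0 -8.8;0.0076 0.0071 0 -8.8;0.0071 0.0069 0 -8.8;0 0 0 0;0 0 0 0")

```text
time: 18.0
tool_pos: [0.656, 0.0185, 0.2149]
tcp_rot: [3.129, 0.283, -0.002]
wrist_force: [-0.6, -0.2, -0.5]
width: 0.601
grip_force: 0.0
```

>>> carry_out(series="0 0 -0.04 0;0 0 -0.038 0;0 0 0 0;0 0 0 0")

```text
time: 18.5
tool_pos: [0.6572, 0.0184, 0.139]
tcp_rot: [3.129, 0.279, 0.002]
wrist_force: [0.1, -0.3, 1.4]
width: 0.601
grip_force: 0.0
```

>>> carry_out(series="0 0 0 0;0 0 0 0;0 0 0 0;0 0 0 0;0 0 0 0;0 0 0 0", jaw=-1)

```text
time: 19.25
tool_pos: [0.6581, 0.0173, 0.1399]
tcp_rot: [3.127, 0.279, 0.006]
wrist_force: [1.1, -5.3, 4.9]
width: 0.146
grip_force: 29.4
```

>>> carry_out(series="0.0006 -0.0050 0 -4.3;0.0005 -0.005 0 -4.3;-0.0003 -0.0048 0 -4.3;-0.0003 -0.0049 0 -4.3;-0.001 -0.0047 0 -4.3;-0.001 -0.0048 0 -4.3;-0.0017 -0.0046 0 -4.3;-0.002 -0.0056 0 -4.3;0 0 0 0;0 0 0 0;0 0 0 0")

```text
time: 20.62
tool_pos: [0.6524, -0.0208, 0.1399]
tcp_rot: [-3.071, 0.659, -0.004]
wrist_force: [-1.2, -1.4, 6.5]
width: 0.151
grip_force: 29.5
```

>>> carry_out(series="-0.0009 -0.0018 0 0;0 0 0 0;0 0 0 0")

```text
time: 21.0
tool_pos: [0.6521, -0.0212, 0.1399]
tcp_rot: [-3.069, 0.659, -0.006]
wrist_force: [0.4, 3.6, 6.2]
width: 0.144
grip_force: 29.6
```

>>> carry_out(series="0 0 0 0;0 0 0 0;0 0 0 0;0 0 0 0;0 0 0.04 0;0 0 0.04 0;0 0 0.04 0;0 -0.05 0 0;0 -0.05 0 0;0 -0.05 0 0;0 -0.05 0 0;0 -0.05 0 0;0 0 0 0;0 0 0 0", jaw=0.2)

```text
time: 22.75
tool_pos: [0.6502, -0.2724, 0.2573]
tcp_rot: [-3.071, 0.66, 0.001]
wrist_force: [-0.6, 0.8, 0.6]
width: 0.598
grip_force: 0.0
```

Run:
```python
from h import *
im,d=eyes.read_camera('top'); cv2.imwrite('pics/c4.png',cv2.resize(im[150:320,150:390],None,fx=3.3,fy=3.3,interpolation=2))
```

```text
(no output)
```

View pics/c4.png

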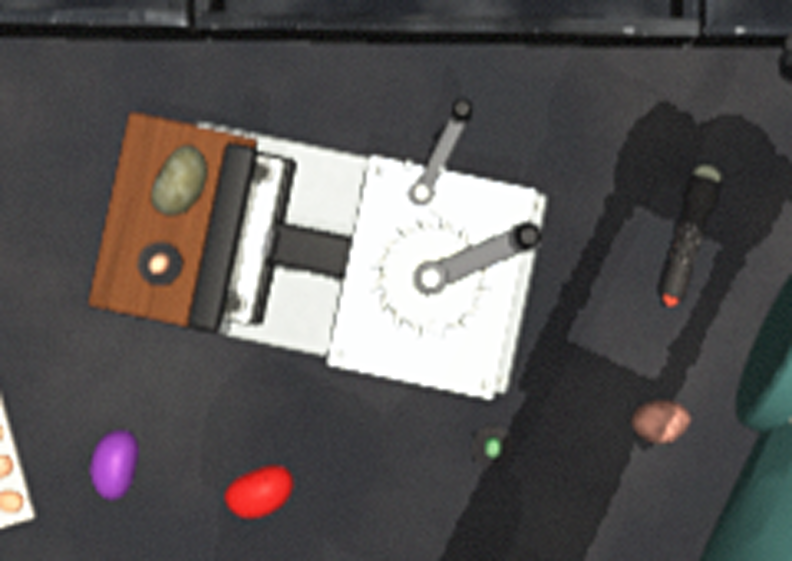

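The lever is back at its starting pixels (peg 461,108). The crank has turned about 2.24 rad (knob 527,236), the stone and jar are on the lowered shelf, and the bystanders haven't moved.

```bash
python3 -c "
from workcell import bot
print(bot.finish_job())"
```

```text
the job is handed in; nothing more can be done
None
```

I handed the job in: the shelf is fully down with its stone and jar on it, the lever is back at hold, and the jar, pink stone and torch beside the hoist look unmoved; no verdict came back, and I did not check the pawl's position directly.

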